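# Rear grater from a crowded hook

## Robot

A 6-joint arm with a two-finger parallel gripper is mounted at the origin on the work surface. World frame = base frame: x ahead of the robot, y to its left, z up, the work surface at z = 0. Lengths are in mm, angles in rad, forces in N, time in s.
With the tool pointing down it reaches from about 300 to 775 mm from the base axis. Payload 14.6 kg.
Tool frame: the origin (TCP) lies at the very end of the fingers, on their centre line; the grasp point (between the pads) lies behind it (arm.tcp_to_grasp is the z of the grasp point in the tool frame, in mm); z points along the fingers, y is the line along which they close (so a half turn about z gives the same grasp; the last joint's range is limited). The gripper opens to 94 mm and grips with 3 to 60 N. Pads are 16 mm wide; open, the fingers measure 119 mm over their backs; the gripper's body (75 mm by 177 mm) begins 78 mm behind the grasp point.
Start: joints at [-1.322, 0.3, 1.521, -0, 1.321, -0.067], TCP at [170.81, -522.794, 205.446] pointing down, gripper open.
Joint ranges: [-3.03, 3.03], [-0.79, 2.21], [0.23, 2.52], [-1.04, 4.18], [0, 3.07], [-2.55, 2.55]. Speed limits (rad/s): [2.22, 2.22, 2.57, 3.14, 3.14, 3.14].

## Interface

Orientations are given as a rotation vector (axis times angle).
In Python, from station import arm gives the robot as it stands.
- The arm moves only by the shell command python3 -m crank 'ROWS' [FORCE]. ROWS is JSON, a list of rows, each a list of 3 entries, a list of its own where there are three numbers: the closure, from 0 (fully open) to 1 (shut), then the shift along the tool's x, y, z in mm, then the turn, a rotation vector about the tool's x, y, z in degrees. In form: [[claw, [tx, ty, tz], [wx, wy, wz]], ...]. A call has 1 to 5 rows; each row is the pose to reach, as a shift and turn from the pose commanded when the call began, along the tool's axes at that moment; what a row does not reach only later rows make up. A row lasts 1/10 s, in which the tool goes at most 50 mm and 8.59 degrees, less where a joint would pass 70% of its speed; a pose out of reach is approached as far as the arm can. A call with a gripper value outside its range is refused whole. The fingers move at their own pace and stop on an object; FORCE is the grip in N (left out, the last holds). Time passes only in rows, so rows that repeat a pose let the fingers close. It gives the time, the measured TCP pose, the force, the opening and the grip force at its end, in the units of the state.
- arm.observe(): the state, without advancing time (a new reading comes with each control period).
- arm.grab_frame(name): name is "scene" or "top" or "wrist"; returns a dict with "pixels" (420x560x3 uint8, red, green, blue), "fx", "fy", "cx", "cy" (pixels), "rvec" (rotation vector, rad) and "tvec" (3), from world to camera coordinates, as OpenCV has them; the wrist camera has in their place "tool_from_camera" (4x4, takes a point from camera to tool coordinates, whose origin is the TCP and whose axes are the flange's). Camera axes: x right, y down, z forward; pixel columns grow to the right and rows downward; lengths in mm; the calibration is good to about 2 mm. A picture is of the moment at which its call begins: read the wrist's pose just before it. There is no depth.
- arm.close_job(): hands the job in; it is judged then, once.
The state is a dict: "time_s": time; "q": joint angles; "qd": joint speeds; "joint_torque": joint torques, N m; "tool_pos": TCP position; "ee_rot": TCP orientation; "force": force on the tool from outside, world axes, zero at the start; "torque": the same for the moment, N m; "gripper_width": finger opening in mm; "gripper_force": force on a finger pad.
Only numpy, scipy, OpenCV 4.12 (cv2) and the standard library are available. Lean on these libraries where they do the work, as an engineer would, in place of code of your own. Each camera call takes 0.05 s, during which the arm holds its last target. There are 200 camera calls.

## Task

Get the yellow grater from the back of the crowded hook: first move the red and the blue graters over to the spare hook, pushing back along it until the orange keeper collar there has clearly gone in, and leave both hanging there. Then take the yellow grater and stand it, blade down, fully in the slot of the wooden block. Be gentle with both hooks and the keeper (never load them with more than about 2 kg), and do not shift the food and jars around them.

Things in the scene. Friction and masses are not known exactly. Their poses are not given: they have to be found in the camera images.
- yellow_grip (a point): Yellow flat grater, rearmost on the crowded hook. Point: centre of its 40 mm wide, 8 mm thick head, 180 mm above the foot, 25 below the top: grip across the width. x thickness, y width, z up. Steel blade 64 wide x 4 thick, foot to 88 mm; neck 24 wide to 132; head 132 to 205. Eye in the head: 20 mm wide, from 142 mm to a roof-shaped top with apex at 178, 2 mm below this point.
- red_grip (a point): Same point of the red grater, same shape and axes as the yellow. It hangs on the crowded hook in front of the yellow, either before or behind the blue. All graters weigh 90 to 160 g; the hook's bar runs through the eye, and a hanging grater has this point 6.6 mm above the bar's axis. To pass the hook's upturned tip it must be 13 to 25 mm above its hanging height.
- blue_grip (a point): Same point of the blue grater, same shape and axes as the yellow. It hangs on the crowded hook in front of the yellow, either before or behind the red. The three hang about 34 mm apart.
- crowded_bar (a point): Crowded hook on a fixed wooden stand: level steel bar, 8 mm diameter, axis 210 mm above the table. Point: on the bar's axis at the face of the post; own -x runs along the bar to its tip, z up. The bar is 132 mm long, then turns up: tip 143 mm out, top 13 mm above the axis. Post on the +x side: 24 wide (y), 20 deep, top 222 mm above the table; foot plate 130 x 100 x 16 mm.
- spare_bar (a point): Spare hook, same point, axes and sizes as the crowded one. It carries only an orange keeper collar, a disc 31 mm across, 8 thick, wider than a grater's eye, so a grater slid along the bar pushes it. A stiff sleeve sets where it sits, which is not measured: its front face starts somewhere from 50 to 78 mm out from this point. Two graters fit between it and the tip.
- keeper (a joint): How far the orange keeper has been pushed in towards the post, m: 0 out, 0.012 at a hard stop; it counts as gone in above 0.008. Needs about 6 N to start and 9 N at the end, and stays where it is left. Tells nothing of where along the bar the keeper sits.
- slot (a point): mouth of the slot in the fixed wooden block (54 x 110 x 45 mm tall): this point is the centre of the slot at the block's top, 45 mm above the table. The slot is 13 mm wide (x) and 74 mm long (y), 34 mm deep, with small chamfers; a grater blade stands in it on its foot, its width along y; its grip point is then about 146 mm above this point.
- jar_cinnamon: bystander: glass jar with wooden lid, 68 mm diameter, 97 mm tall, brown contents; origin at the middle of its underside
- jar_seeds: bystander: glass jar with wooden lid, 68 mm diameter, 97 mm tall, reddish contents; origin at the middle of its underside
- sauce: bystander: amber glass bottle, 62 mm diameter, 200 mm tall; origin at the middle of its underside
- carton: bystander: white and orange carton 65 x 95 x 170 mm with a white screw cap; origin at the middle of its underside
- onion: bystander: brown onion, 78 mm diameter, 78 mm tall; origin at the middle of its underside
- garlic: bystander: white garlic bulb, 54 mm diameter, 55 mm tall; origin at the middle of its underside

How it is judged (in metres and radians):
On the way, in this order (a step that is already met when the one before it is completed fails the run):
1. the red or the blue grater hangs free on the spare hook (((x of red_grip in the frame of spare_bar between -0.132 and -0.02 m and y of red_grip in the frame of spare_bar between -0.012 and 0.012 m and z of red_grip in the frame of spare_bar between 0.001 and 0.012 m and angle between red_grip's own z axis and vertical below 0.25 rad and contact force between the fingers and red below 0.1 N) or (x of blue_grip in the frame of spare_bar between -0.132 and -0.02 m and y of blue_grip in the frame of spare_bar between -0.012 and 0.012 m and z of blue_grip in the frame of spare_bar between 0.001 and 0.012 m and angle between blue_grip's own z axis and vertical below 0.25 rad and contact force between the fingers and blue below 0.1 N))), for 0.2 s.
2. both the red and the blue grater hang free on the spare hook and the keeper has gone in (x of red_grip in the frame of spare_bar between -0.132 and -0.02 m and y of red_grip in the frame of spare_bar between -0.012 and 0.012 m and z of red_grip in the frame of spare_bar between 0.001 and 0.012 m and angle between each of red_grip, blue_grip's own z axis and vertical below 0.25 rad and contact force between the fingers and red below 0.1 N and x of blue_grip in the frame of spare_bar between -0.132 and -0.02 m and y of blue_grip in the frame of spare_bar between -0.012 and 0.012 m and z of blue_grip in the frame of spare_bar between 0.001 and 0.012 m and contact force between the fingers and blue below 0.1 N and value of joint keeper above 0.008 m), for 0.2 s.
3. the yellow grater stands fully in the slot, released (x of yellow_grip in the frame of slot between -0.05 and 0.05 m and y of yellow_grip in the frame of slot between -0.015 and 0.015 m and z of yellow_grip in the frame of slot between 0.135 and 0.152 m and angle between yellow_grip's own z axis and vertical below 0.3 rad and angle between the y axis of yellow_grip and the y axis of slot, either way round below 0.25 rad and contact force between the fingers and yellow below 0.1 N), for 0.2 s.
At the end, for the whole second after the job is handed in: The red and blue graters hang free and at rest on the spare hook's bar (upright within 0.25 rad), the keeper is in by more than 8 mm, and the yellow grater stands released and at rest in the slot of the block, foot on the slot's floor (within about 6 mm), upright within 0.3 rad (all of step 2 and all of step 3 and linear speed of each of red, blue, yellow below 0.05 m/s); the robot touches nothing.
It fails at once if a grater is pushed against a hook, its keeper or its stand with more than 20 N (contact force between any of red, blue, yellow and crowded above 20 N or contact force between any of red, blue, yellow and spare above 20 N).
It fails at once if the fingers or arm strike a hook stand with more than 20 N (contact force between any of the arm, the fingers and crowded above 20 N or contact force between any of the arm, the fingers and spare above 20 N).
It fails at once if a bystander (jars, bottle, carton, onion, garlic) is shifted by more than 25 mm (distance of any of jar_cinnamon, jar_seeds, sauce, carton, onion, garlic from where it was at the start of the episode above 0.025 m).
It also fails if it takes over 72 s, if anything falls off the work surface, if the arm or the gripper's body presses on something with over 40 N, if the wrist force passes 120 N, or if a joint passes its speed limit or range.

## Working session

There is one attempt and no reset: what is moved stays moved. The work goes in short steps, Python scripts to look and compute and a shell command to move; the robot and the scene stay as the last step left them, time stands still between calls to the robot, and variables do not carry over. Pictures are saved under pics/ and viewed, at most 10 in all, crops included, and the job is handed in when it is done.

```bash
ls; mkdir -p pics
python3 - <<'E'
from station import arm
import cv2,json,numpy as np
s=arm.observe();print({k:np.round(v,3).tolist() for k,v in s.items()},arm.tcp_to_grasp)
for n in("scene","top"):
    f=arm.grab_frame(n);cv2.imwrite(f"pics/{n}0.png",cv2.cvtColor(f["pixels"],cv2.COLOR_RGB2BGR))
    print(n,[np.round(f[k],3).tolist() for k in("fx","fy","cx","cy","rvec","tvec")])
f=arm.grab_frame("wrist");print(f["fx"],f["cx"],f["cy"],np.round(f["tool_from_camera"],3))
cv2.imwrite("pics/wrist0.png",cv2.cvtColor(f["pixels"],cv2.COLOR_RGB2BGR))
E
```

```text
pics
{'time_s': 0.0, 'q': [-1.322, 0.3, 1.522, 0.0, 1.321, -0.067], 'qd': [0.001, 0.001, -0.001, 0.001, -0.001, -0.001], 'joint_torque': [0.0, -53.181, -35.274, 0.071, 0.024, -0.0], 'tool_pos': [170.744, -522.557, 204.896], 'ee_rot': [-3.101, -0.494, 0.0], 'force': [-0.483, 0.268, -0.649], 'torque': [0.003, 0.035, -0.001], 'gripper_force': 0.0, 'gripper_width': 94.008} -18.8
scene [465.797, 465.797, 282.921, 215.523, [2.325, 0.574, -0.235], [-518.523, -76.643, 1494.071]]
top [409.607, 409.607, 283.538, 207.382, [2.147, -2.213, 0.006], [51.375, 561.735, 1104.128]]
361.2836462473026 284.9784618155409 202.9839268502246 [[-0.00000e+00 -9.63000e-01 -2.70000e-01  7.79940e+01]
 [ 1.00000e+00  0.00000e+00 -1.00000e-03  7.94000e-01]
 [ 1.00000e-03 -2.70000e-01  9.63000e-01 -1.78326e+02]
 [ 0.00000e+00  0.00000e+00  0.00000e+00  1.00000e+00]]
```

View pics/scene0.png

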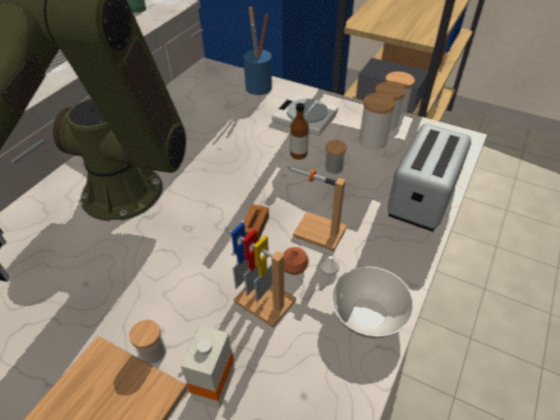

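View pics/top0.png

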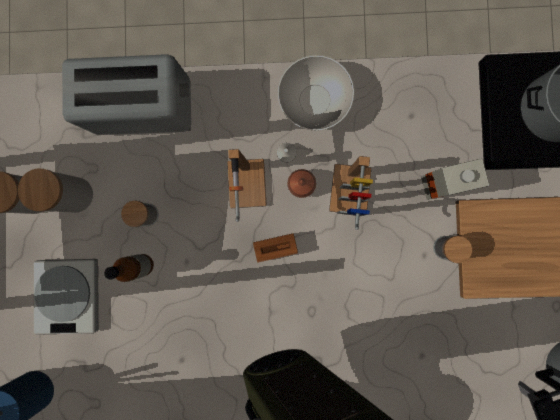

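Blue is frontmost (top ~357,212), then red (360,196), then yellow (361,182). The crowded post is near (365,163), the spare post near (236,160) with its keeper at (236,187), and the slot block near (276,247).

Run:
```python
import cv2
t=cv2.imread("pics/top0.png");cv2.imwrite("pics/c1.png",cv2.resize(t[145:275,215:395],None,fx=4.4,fy=4.4,interpolation=cv2.INTER_CUBIC))
t=cv2.imread("pics/scene0.png");cv2.imwrite("pics/c2.png",cv2.resize(t[155:325,215:365],None,fx=3.5,fy=3.5,interpolation=cv2.INTER_CUBIC))
```

```text
(no output)
```

View pics/c1.png

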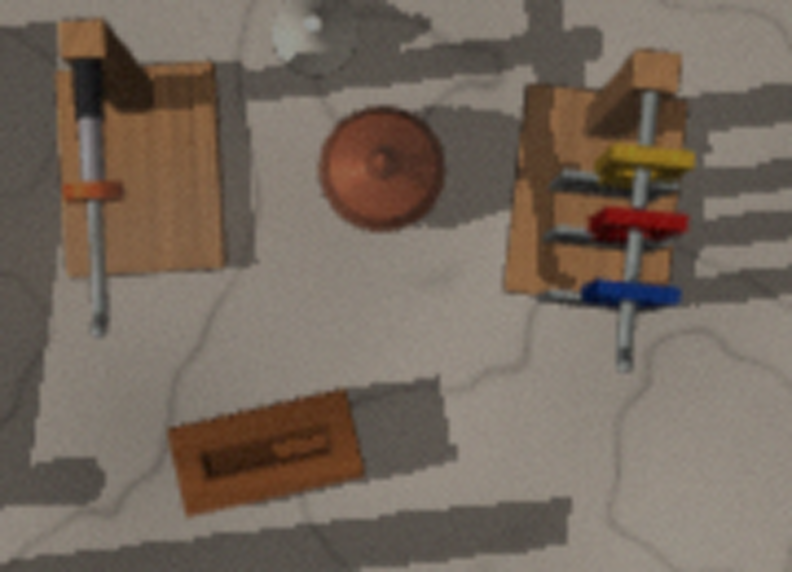

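View pics/c2.png

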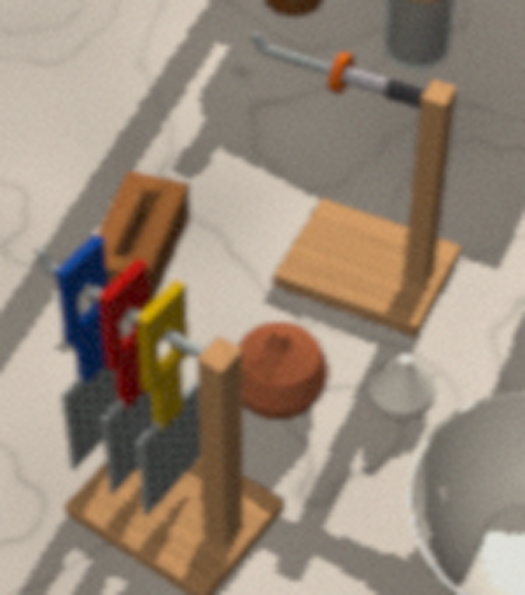

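```bash
cat > h.py <<'E'
from station import arm
import cv2,numpy as np
from scipy.spatial.transform import Rotation as R
def cam(name):
    s=arm.observe();f=arm.grab_frame(name);K=np.array([[f["fx"],0,f["cx"]],[0,f["fy"],f["cy"]],[0,0,1]])
    if name=="wrist":
        T=np.array(f["tool_from_camera"]);Rt=R.from_rotvec(s["ee_rot"]).as_matrix()
        Rwc=Rt@T[:3,:3];C=Rt@T[:3,3]+s["tool_pos"]
    else:
        Rwc=R.from_rotvec(f["rvec"]).as_matrix().T;C=-Rwc@np.array(f["tvec"])
    return f["pixels"],K,Rwc,C
def onplane(c,uv,z):
    _,K,Rwc,C=c;uv=np.atleast_2d(uv).astype(float)
    d=(Rwc@np.linalg.inv(K)@np.c_[uv,np.ones(len(uv))].T).T
    return C+d*((z-C[2])/d[:,2])[:,None]
def proj(c,P):
    _,K,Rwc,C=c;p=(K@Rwc.T@(np.atleast_2d(P)-C).T).T
    return p[:,:2]/p[:,2:]
def masks(px):
    h=cv2.cvtColor(px,cv2.COLOR_RGB2HSV)
    r=lambda a,b,s=150,v=60:cv2.inRange(h,(a,s,v),(b,255,255))
    return dict(red=r(0,4,190)|r(172,180,190),yellow=r(22,32,170,80),blue=r(105,125,150),orange=r(6,14,190,120))
E
python3 - <<'E'
from h import *
c=cam("top");np.set_printoptions(precision=1,suppress=True)
cr=lambda *p:np.array(p)/4.4+[215,145]
print("C",c[3])
print("crowded bar",onplane(c,cr((650,92),(628,335)),210),onplane(c,cr((625,358)),223))
print("cr post top front",onplane(c,cr((632,88),(680,90),(640,50),(681,55)),222))
print("spare bar",onplane(c,cr((88,60),(97,290)),210),onplane(c,cr((99,325)),223))
print("sp post top",onplane(c,cr((62,57),(105,57),(60,20),(104,20)),222))
print("keeper",onplane(c,cr((64,190),(122,190)),210))
b=onplane(c,cr((170,428),(347,390),(364,475),(188,515)),45);print("block",b.mean(0),b)
print("slot ends",onplane(c,cr((205,463),(328,440)),45))
m=masks(c[0])
for k,v in m.items():
    n,l,st,ce=cv2.connectedComponentsWithStats(v)
    for i in range(1,n):
        if st[i,4]>8: print(k,st[i],ce[i],onplane(c,ce[i],235)[0])
for n,p in dict(onion=(380,165),garlic=(312,25)).items(): print(n,onplane(c,cr(p),60))
E
```

```text
C [ 513.8   -7.7 1128.4]
crowded bar [[ 641.7 -153.   210. ]
 [ 518.6 -137.3  210. ]] [[ 507.1 -133.6  223. ]]
cr post top front [[ 642.4 -142.2  222. ]
 [ 640.6 -166.1  222. ]
 [ 661.5 -146.9  222. ]
 [ 658.2 -167.3  222. ]]
spare bar [[668.3 133.9 210. ]
 [549.6 132.1 210. ]] [[531.4 129.6 223. ]]
sp post top [[668.3 145.3 222. ]
 [667.6 123.3 222. ]
 [687.3 145.9 222. ]
 [686.5 123.4 222. ]]
keeper [[601.6 147.9 210. ]
 [600.6 118.  210. ]]
block [455.7  57.1  45. ] [[471.7 115.1  45. ]
 [491.4   8.   45. ]
 [440.4  -0.6  45. ]
 [419.3 105.7  45. ]]
slot ends [[450.1  94.6  45. ]
 [461.9  20.3  45. ]]
red [349 192  22   7  89] [359.7 194.8] [ 575.6 -140.2  235. ]
yellow [354 178  19   5  47] [362.4 180.3] [ 606.8 -147.1  235. ]
blue [348 209  21   5  70] [358.6 211. ] [ 540.4 -136.6  235. ]
onion [[624.6 -15.8  60. ]]
garlic [[709.8  22.1  60. ]]
```

Plan is clear: blue goes first, then red, then yellow. Next I work out the move to above blue.

```bash
cat >> h.py <<'E'
def goal(x,y,z,yaw,s=None):
    """shift (mm, tool axes) and turn (deg) to bring TCP to x,y,z pointing down with tool x at world yaw deg"""
    s=s or arm.observe();A=R.from_rotvec(s["ee_rot"]);B=R.from_euler("z",yaw,degrees=True)*R.from_euler("x",180,degrees=True)
    print("shift",np.round(A.inv().apply(np.array([x,y,z])-s["tool_pos"]),1),"turn",np.round((A.inv()*B).as_rotvec(degrees=True),2))
E
python3 - <<'E'
from h import *
goal(540,-139,310,-8)
E
```

```text
shift [ 470.1 -250.1 -104.7] turn [-0.04  0.   26.09]
```

```bash
python3 -m crank '[[0,[40,-20,-30],[0,0,8]],[0,[80,-40,-60],[0,0,16]],[0,[120,-60,-80],[0,0,24]],[0,[160,-80,-100],[0,0,26]],[0,[200,-105,-105],[0,0,26]]]' 40
python3 - <<'E'
from h import *
goal(540,-139,310,-8)
E
```

```text
time_s: 0.7
tool_pos: [327.3, -362.4, 311.9]
ee_rot: [3.132, -0.22, 0.003]
force: [-0.6, 0.0, 0.6]
gripper_width: 94.0
gripper_force: 0.0
shift [ 179.4 -251.     1.8] turn [ 0.1  -0.11 -0.03]
```

```bash
python3 -m crank '[[0,[28,-40,0],[0,0,0]],[0,[56,-80,0],[0,0,0]],[0,[84,-120,0],[0,0,0]],[0,[112,-160,0],[0,0,0]],[0,[140,-200,0],[0,0,0]]]'; python3 -m crank '[[0,[28,-40,0],[0,0,0]],[0,[39,-51,0],[0,0,0]],[0,[39,-51,0],[0,0,0]]]'
python3 - <<'E'
from h import *
np.set_printoptions(precision=1,suppress=True)
c=cam("wrist");cv2.imwrite("pics/w1.png",c[0][...,::-1])
for k,v in masks(c[0]).items():
    n,l,st,ce=cv2.connectedComponentsWithStats(v)
    for i in range(1,n):
        if st[i,4]>40: print(k,st[i],ce[i],onplane(c,ce[i],241.6)[0])
print(c[3],proj(c,[[540,-139,241.6],[641.5,-154,210]]))
goal(540,-139,310,-8)
E
```

```text
time_s: 1.2
tool_pos: [493.3, -182.7, 310.0]
ee_rot: [3.134, -0.216, 0.0]
force: [0.5, -1.8, -0.1]
gripper_width: 93.9
gripper_force: 0.0
time_s: 1.5
tool_pos: [538.9, -138.1, 309.2]
ee_rot: [-3.134, 0.212, 0.002]
force: [-1.1, -0.2, -1.0]
gripper_width: 94.2
gripper_force: 0.0
[ 616.6 -149.7  487.5] [[284.9 214. ]
 [286.5  64.9]]
shift [ 1.9 -0.6 -0.5] turn [0.  0.1 0.2]
```

View pics/w1.png

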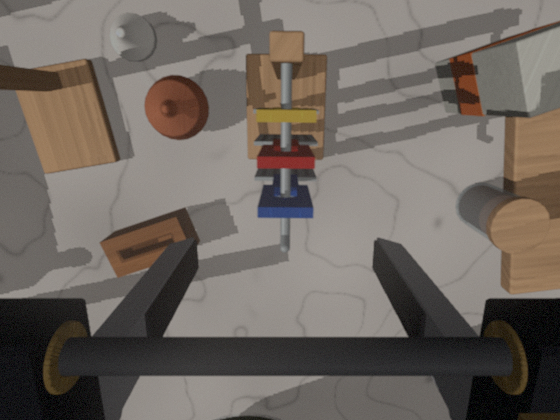

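Blue's head top is at (285.5,209), red's at (287,161) and yellow's at (287,116). The bar runs vertically from (286,62) to (285,248), so the yaw is right.

Run:
```python
from h import *
np.set_printoptions(precision=1,suppress=True)
c=cam("wrist")
px=c[0];h=cv2.cvtColor(px,cv2.COLOR_RGB2HSV)
for n,p in dict(b=(270,209),r=(270,162),y=(270,116)).items(): print(n,h[p[1],p[0]])
col=h[100:222,268];print([(i+100,*map(int,v)) for i,v in enumerate(col) if v[1]>120])
print(onplane(c,[(285.5,209),(287,162),(287,116)],241.6))
print(onplane(c,[(286.5,62),(285.5,235)],210))
```

```text
b [113 137 119]
r [  1 173 133]
y [ 22 160 151]
[(107, 19, 123, 93), (108, 24, 155, 120), (109, 25, 159, 149), (110, 24, 159, 152), (111, 23, 157, 153), (112, 23, 160, 153), (113, 23, 156, 154), (114, 24, 158, 152), (115, 24, 152, 154), (116, 24, 155, 153), (117, 25, 157, 153), (118, 25, 156, 154), (119, 24, 156, 152), (120, 24, 139, 152), (145, 1, 130, 63), (146, 3, 130, 61), (147, 8, 122, 65), (149, 6, 146, 61), (150, 1, 125, 63), (152, 3, 130, 59), (155, 1, 161, 100), (156, 2, 173, 130), (157, 2, 171, 137), (158, 1, 173, 136), (159, 1, 164, 137), (160, 1, 167, 133), (161, 1, 167, 134), (162, 2, 172, 135), (163, 1, 164, 137), (164, 1, 163, 138), (165, 1, 172, 138), (166, 1, 158, 131), (206, 112, 133, 111), (207, 112, 147, 128), (208, 111, 148, 126), (209, 112, 140, 126), (210, 112, 150, 121), (211, 111, 139, 123), (212, 113, 142, 124), (213, 111, 139, 127), (214, 111, 147, 125), (215, 112, 137, 130)]
[[ 542.7 -141.1  241.6]
 [ 575.9 -146.7  241.6]
 [ 606.3 -150.9  241.6]]
[[ 642.6 -155.6  210. ]
 [ 511.3 -136.9  210. ]]
```

```bash
python3 -m crank '[[0,[3,2,40],[0,0,0]],[0,[3,2,80],[0,0,0]],[0,[3,2,105],[0,0,0]],[0,[3,2,111],[0,0,0]],[0,[3,2,111],[0,0,0]]]'; python3 -m crank '[[0.4,[0,0,0],[0,0,0]],[1,[0,0,0],[0,0,0]],[1,[0,0,0],[0,0,0]],[1,[0,0,0],[0,0,0]],[1,[0,0,0],[0,0,0]]]' 40
```

```text
time_s: 2.1
tool_pos: [540.2, -142.8, 199.3]
ee_rot: [-3.134, 0.219, 0.0]
force: [0.6, 0.3, 0.4]
gripper_width: 93.7
gripper_force: 0.0
time_s: 2.6
tool_pos: [540.7, -141.8, 199.3]
ee_rot: [3.134, -0.216, 0.001]
force: [0.6, -0.8, -0.1]
gripper_width: 57.6
gripper_force: 0.0
```

```bash
python3 -m crank '[[1,[0,0,0],[0,0,0]],[1,[0,0,0],[0,0,0]],[1,[0,0,0],[0,0,0]],[1,[0,0,0],[0,0,0]],[1,[0,0,0],[0,0,0]]]'
```

```text
time_s: 3.1
tool_pos: [541.2, -140.2, 199.7]
ee_rot: [-3.132, 0.215, -0.002]
force: [-0.1, 11.9, 6.5]
gripper_width: 39.7
gripper_force: 40.0
```

```bash
python3 -m crank '[[1,[0,-0.8,-1],[0,0,0]],[1,[0,-1.5,-4],[0,0,0]],[1,[0,-1.5,-10],[0,0,0]],[1,[0,-1.5,-18],[0,0,0]],[1,[0,-1.5,-19],[0,0,0]]]'
```

```text
time_s: 3.6
tool_pos: [541.3, -140.6, 219.4]
ee_rot: [3.134, -0.217, 0.003]
force: [-0.3, 0.2, -1.0]
gripper_width: 39.6
gripper_force: 40.0
```

```bash
python3 -m crank '[[1,[-20,0,0],[0,0,0]],[1,[-50,0,0],[0,0,0]],[1,[-78,0,0],[0,0,0]],[1,[-82,0,-40],[0,0,0]],[1,[-82,0,-80],[0,0,0]]]';python3 - <<'E'
from h import *
goal(485,131,310,2)
E
```

```text
time_s: 4.1
tool_pos: [458.3, -128.9, 298.9]
ee_rot: [-3.134, 0.217, 0.003]
force: [0.1, 0.5, -0.3]
gripper_width: 39.9
gripper_force: 40.0
shift [  -9.5 -261.1  -11.1] turn [-0.02  0.09 -9.93]
```

```bash
python3 -m crank '[[1,[-2,-45,-11],[0,0,-2]],[1,[-4,-90,-11],[0,0,-4]],[1,[-6,-135,-11],[0,0,-6]],[1,[-8,-180,-11],[0,0,-8]],[1,[-9,-222,-11],[0,0,-10]]]';python3 -m crank '[[1,[7,-38,0],[0,0,0]],[1,[7,-38,0],[0,0,0]],[1,[7,-38,0],[0,0,0]]]'
python3 - <<'E'
from h import *
np.set_printoptions(precision=1,suppress=True)
c=cam("wrist");cv2.imwrite("pics/w2.png",c[0][...,::-1]);np.save("w2.npy",np.array([c[1],c[2],np.tile(c[3],(3,1))]))
print(proj(c,[[668,134,210],[600,132,210],[535,130,210]]),c[3])
goal(485,131,310,2)
E
```

```text
time_s: 4.6
tool_pos: [481.1, 94.0, 309.3]
ee_rot: [-3.141, -0.06, -0.001]
force: [0.5, -1.0, -0.7]
gripper_width: 39.6
gripper_force: 40.0
time_s: 4.9
tool_pos: [486.8, 130.6, 308.8]
ee_rot: [3.141, 0.06, -0.0]
force: [-0.0, -0.5, -1.6]
gripper_width: 39.8
gripper_force: 40.0
[[289.1 -59.9]
 [288.   50.8]
 [287.2 142.8]] [565.  132.8 487.1]
shift [-1.8 -1.2 -1. ] turn [0.  0.  0.1]
```

View pics/w2.png

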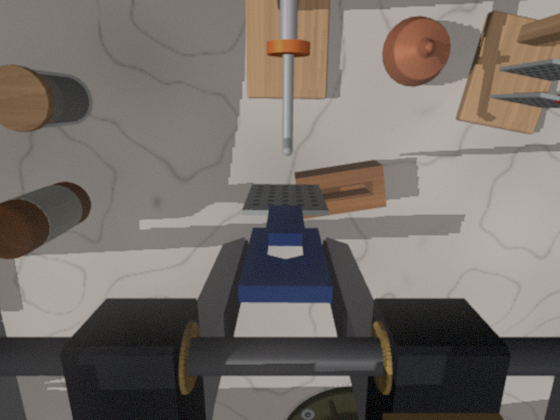

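The bar is at column ~288.5, its tip at (288,150). The keeper spans columns 266–310 and rows 40–54. Blue is held straight and centred on column 285.

Run:
```python
from h import *
np.set_printoptions(precision=1,suppress=True)
px=cv2.imread("pics/w2.png");a=np.load("w2.npy");c=(px[...,::-1].copy(),a[0],a[1],a[2][0])
h=cv2.cvtColor(px,cv2.COLOR_BGR2HSV);m=cv2.inRange(h,(4,170,80),(16,255,255))[:80,255:325]
y,x=np.nonzero(m);print("keeper",x.min()+255,x.max()+255,y.min(),y.max());
g=cv2.cvtColor(px,cv2.COLOR_BGR2GRAY).astype(int)
for r in(20,70,80,110,140):print(r,g[r,278:300])
k=[np.mean([x.min(),x.max()])+255.5]
print(onplane(c,[(k[0],y.max()),(k[0],y.min())],225),onplane(c,[(289.5,10),(289,75),(288.3,135)],210),onplane(c,(288,150),223))
```

```text
keeper 267 308 40 56
20 [142 138 139 149 156 165 175 174 167 162 157 154 146 136 126 116 108  98
  93 114 132 139]
70 [140 137 136 137 139 145 163 177 172 159 147 136 124 108 101 106 128 138
 142 144 143 144]
80 [138 138 136 137 138 143 165 176 173 161 147 136 121 108  98 114 135 141
 142 145 145 146]
110 [167 168 168 165 154 150 167 177 168 152 144 132 119 107 107 144 168 166
 168 167 166 167]
140 [159 160 160 159 144 138 131 128 121 112 105  95  89  92 120 151 161 161
 162 162 161 162]
[[594.8 131.9 225. ]
 [604.8 132.3 225. ]] [[626.3 132.  210. ]
 [583.7 130.6 210. ]
 [540.9 129.4 210. ]] [[531.2 129.3 223. ]]
```

```bash
python3 -m crank '[[1,[0,2,40],[0,0,0]],[1,[0,2,75],[0,0,0]],[1,[0,2,90],[0,0,0]],[1,[0,2,90],[0,0,0]]]';python3 -m crank '[[1,[20,0,0],[0,0,0]],[1,[40,0,0],[0,0,0]],[1,[60,0,0],[0,0,0]],[1,[75,0,0],[0,0,0]],[1,[75,0,0],[0,0,0]]]'
```

```text
time_s: 5.35
tool_pos: [486.2, 126.9, 217.2]
ee_rot: [3.14, 0.054, -0.005]
force: [-0.6, -0.2, -0.6]
gripper_width: 39.7
gripper_force: 40.0
time_s: 5.85
tool_pos: [563.2, 130.1, 219.9]
ee_rot: [-3.141, -0.055, -0.002]
force: [0.1, -0.3, -1.4]
gripper_width: 39.9
gripper_force: 40.0
```

```bash
python3 -m crank '[[1,[5,0,9],[0,0,0]],[1,[10,0,16],[0,0,0]],[1,[18,0,17.5],[0,0,0]],[1,[24,0,17.5],[0,0,0]],[1,[24,0,17.5],[0,0,0]]]';python3 -m crank '[[1,[1.5,0,0],[0,0,0]],[1,[3,0,0],[0,0,0]],[1,[4,0,0],[0,0,0]],[1,[5,0,0],[0,0,0]],[1,[5,0,0],[0,0,0]]]';python3 -m crank '[[1,[1,0,0],[0,0,0]],[1,[2,0,0],[0,0,0]],[1,[3,0,0],[0,0,0]],[1,[3,0,0],[0,0,0]]]'
```

```text
time_s: 6.35
tool_pos: [586.5, 131.9, 201.4]
ee_rot: [-3.141, -0.057, -0.0]
force: [0.0, 0.5, -1.1]
gripper_width: 39.5
gripper_force: 40.0
time_s: 6.85
tool_pos: [591.0, 132.1, 201.5]
ee_rot: [3.141, 0.057, 0.0]
force: [-0.7, 1.0, -1.0]
gripper_width: 39.8
gripper_force: 40.0
time_s: 7.25
tool_pos: [593.8, 132.3, 201.4]
ee_rot: [3.141, 0.057, -0.001]
force: [-1.5, -0.2, -0.7]
gripper_width: 39.8
gripper_force: 40.0
```

```bash
for i in 1 2 ; do :; done; python3 -m crank '[[1,[0.7,0,0],[0,0,0]],[1,[1.4,0,0],[0,0,0]],[1,[2,0,0],[0,0,0]],[1,[2,0,0],[0,0,0]]]'|grep -E 'pos|force:';python3 -m crank '[[1,[0.7,0,0],[0,0,0]],[1,[1.4,0,0],[0,0,0]],[1,[2,0,0],[0,0,0]],[1,[2,0,0],[0,0,0]]]'|grep -E 'pos|force:'
```

```text
tool_pos: [595.4, 132.3, 201.3]
force: [-5.3, -0.7, 0.3]
gripper_force: 40.0
tool_pos: [597.3, 132.4, 201.3]
force: [-6.7, -0.1, 0.9]
gripper_force: 40.0
```

```bash
python3 -m crank '[[1,[0.8,0,0],[0,0,0]],[1,[1.6,0,0],[0,0,0]],[1,[2.4,0,0],[0,0,0]],[1,[3,0,0],[0,0,0]],[1,[3,0,0],[0,0,0]]]'|grep -E 'pos|force:';python3 -m crank '[[1,[0.7,0,0],[0,0,0]],[1,[1.4,0,0],[0,0,0]],[1,[2,0,0],[0,0,0]],[1,[2,0,0],[0,0,0]]]'|grep -E 'pos|force:'; python3 -m crank '[[1,[0.7,0,0],[0,0,0]],[1,[1.4,0,0],[0,0,0]],[1,[2,0,0],[0,0,0]],[1,[2,0,0],[0,0,0]]]'|grep -E 'pos|force:'
```

```text
tool_pos: [600.2, 132.5, 201.3]
force: [-5.9, -1.0, 0.9]
gripper_force: 40.0
tool_pos: [602.2, 132.5, 201.3]
force: [-8.2, -1.3, 0.8]
gripper_force: 40.0
tool_pos: [604.1, 132.6, 201.3]
force: [-8.1, 0.1, 2.1]
gripper_force: 40.0
```

```bash
python3 -m crank '[[1,[0.5,0,0],[0,0,0]],[1,[1,0,0],[0,0,0]],[1,[1,0,0],[0,0,0]]]'|grep -E 'pos|force:';python3 -m crank '[[1,[0.4,0,0],[0,0,0]],[1,[0.8,0,0],[0,0,0]],[1,[0.8,0,0],[0,0,0]]]'|grep -E 'pos|force:'
```

```text
tool_pos: [605.1, 132.6, 201.3]
force: [-8.1, -0.5, 1.3]
gripper_force: 40.0
tool_pos: [605.8, 132.7, 201.3]
force: [-9.3, -0.4, 0.8]
gripper_force: 40.0
```

Run:
```python
from h import *
np.set_printoptions(precision=1,suppress=True)
c=cam("wrist");cv2.imwrite("pics/w3.png",c[0][...,::-1])
```

```text
(no output)
```

View pics/w3.png

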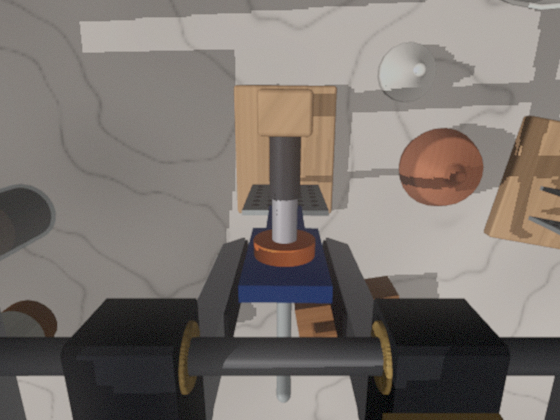

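Blue sits square behind the keeper (285,247), and about 11 mm of push has been made. Releasing.

```bash
python3 -m crank '[[1,[-1,0,1],[0,0,0]],[1,[-2,0,1.5],[0,0,0]],[0.6,[-2,0,1.5],[0,0,0]],[0.3,[-2,0,1.5],[0,0,0]],[0,[-2,0,1.5],[0,0,0]]]'; python3 -m crank '[[0,[0,0,0],[0,0,0]],[0,[0,0,0],[0,0,0]],[0,[0,0,0],[0,0,0]],[0,[0,0,0],[0,0,0]],[0,[0,0,0],[0,0,0]]]'; python3 -m crank '[[0,[0,0,-40],[0,0,0]],[0,[0,0,-80],[0,0,0]],[0,[0,0,-110],[0,0,0]],[0,[0,0,-110],[0,0,0]]]'
python3 - <<'E'
from h import *
np.set_printoptions(precision=1,suppress=True)
c=cam("wrist");cv2.imwrite("pics/w4.png",c[0][...,::-1])
goal(577,-146,310,-8.1)
E
```

```text
time_s: 10.5
tool_pos: [604.8, 132.6, 200.1]
ee_rot: [-3.141, -0.057, -0.001]
force: [0.6, 0.1, -0.1]
gripper_width: 52.7
gripper_force: 0.0
time_s: 11.0
tool_pos: [604.7, 132.7, 200.0]
ee_rot: [3.141, 0.058, 0.0]
force: [0.1, 0.6, -0.7]
gripper_width: 91.4
gripper_force: 0.0
time_s: 11.4
tool_pos: [605.6, 132.8, 314.8]
ee_rot: [-3.14, -0.057, -0.011]
force: [0.1, 0.1, -0.0]
gripper_width: 93.9
gripper_force: 0.0
shift [-38.3 277.5   1.5] turn [-0.  -0.2 10.2]
```

View pics/w4.png

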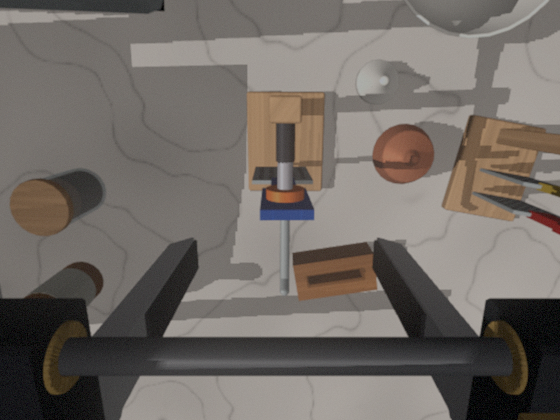

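```bash
python3 -m crank '[[0,[-8,45,0],[0,0,2]],[0,[-15,90,0],[0,0,4]],[0,[-22,135,0],[0,0,6]],[0,[-30,180,0],[0,0,8]],[0,[-36,225,0],[0,0,10.2]]]' >/dev/null; python3 -m crank '[[0,[7,40,0],[0,0,0]],[0,[7,51,0],[0,0,0]],[0,[7,51,0],[0,0,0]],[0,[7,51,0],[0,0,0]]]'
python3 - <<'E'
from h import *
np.set_printoptions(precision=1,suppress=True)
c=cam("wrist");h=cv2.cvtColor(c[0],cv2.COLOR_RGB2HSV)
m=cv2.inRange(h,(0,140,115),(5,255,255))[:260,200:400]
n,l,st,ce=cv2.connectedComponentsWithStats(m);i=1+np.argmax(st[1:,4]);x,y,w,hh=st[i,:4];print(st[i])
uv=[(200+x+w/2-.5,y+hh/2-.5)];print(onplane(c,uv,241.6))
g=cv2.cvtColor(c[0],cv2.COLOR_RGB2GRAY).astype(int)
for r in(y+hh+25,y+hh+40):print(r,g[r,274:300])
goal(577,-145.2,199,-8.1)
E
```

```text
time_s: 12.35
tool_pos: [576.7, -144.0, 309.3]
ee_rot: [-3.133, 0.221, 0.002]
force: [0.6, 0.7, -1.1]
gripper_width: 94.2
gripper_force: 0.0
[ 57 210  54  10 533]
[[ 577.5 -143.8  241.6]]
245 [149 148 148 149 145 135 132 142 150 138 129 121 110  96 101 130 148 149
 149 150 149 147 148 147 150 146]
260 [150 149 150 150 146 138 132 143 144 136 129 120 109  98 103 135 148 151
 150 151 149 149 148 151 151 151]
shift [  0.5   1.6 110.5] turn [-0.   0.   0.1]
```

```bash
python3 -m crank '[[0,[0.5,0,40],[0,0,0]],[0,[0.5,0,80],[0,0,0]],[0.4,[0.5,0,105],[0,0,0]],[0.5,[0.5,0,110],[0,0,0]],[0.5,[0.5,0,110],[0,0,0]]]' 10; python3 -m crank '[[1,[0,0,0],[0,0,0]],[1,[0,0,0],[0,0,0]],[1,[0,0,0],[0,0,0]],[1,[0,0,0],[0,0,0]],[1,[0,0,0],[0,0,0]]]' 10
```

```text
time_s: 12.9
tool_pos: [577.4, -144.1, 200.2]
ee_rot: [-3.134, 0.22, 0.0]
force: [-0.2, 0.4, 0.4]
gripper_width: 73.6
gripper_force: 0.0
time_s: 13.4
tool_pos: [577.6, -144.1, 200.8]
ee_rot: [-3.132, 0.221, -0.002]
force: [0.9, 7.0, 4.7]
gripper_width: 39.9
gripper_force: 10.0
```

```bash
python3 -m crank '[[1,[0,-0.6,-2],[0,0,0]],[1,[0,-1,-5],[0,0,0]],[1,[0,-1,-12],[0,0,0]],[1,[0,-1,-19],[0,0,0]],[1,[0,-1,-19],[0,0,0]]]' 40;python3 -m crank '[[1,[-35,0,0],[0,0,0]],[1,[-75,0,0],[0,0,0]],[1,[-110,0,0],[0,0,0]],[1,[-118,0,-40],[0,0,0]],[1,[-118,0,-80],[0,0,0]]]';python3 - <<'E'
from h import *
goal(487,129,308,2)
E
```

```text
time_s: 13.9
tool_pos: [577.7, -144.3, 220.4]
ee_rot: [3.133, -0.222, 0.003]
force: [-0.2, 0.1, -0.7]
gripper_width: 39.8
gripper_force: 40.0
time_s: 14.4
tool_pos: [458.7, -127.1, 299.8]
ee_rot: [-3.133, 0.223, 0.003]
force: [1.0, 0.6, -0.9]
gripper_width: 39.8
gripper_force: 40.0
shift [  -8.3 -257.6   -8.1] turn [ -0.02   0.09 -10.13]
```

Same path as before. The target is x≈566, leaving a gap in front of blue.

```bash
python3 -m crank '[[1,[-2,-45,-8],[0,0,-2]],[1,[-4,-90,-8],[0,0,-4]],[1,[-6,-135,-8],[0,0,-6]],[1,[-8,-180,-8],[0,0,-8]],[1,[-8,-222,-8],[0,0,-10.1]]]' >/dev/null;python3 -m crank '[[1,[6,-36,0],[0,0,0]],[1,[6,-36,0],[0,0,0]],[1,[6,-36,45],[0,0,0]],[1,[6,-36,88],[0,0,0]],[1,[6,-36,88],[0,0,0]]]'
python3 - <<'E'
from h import *
goal(488,128,219,2)
c=cam("wrist");cv2.imwrite("pics/w5.png",c[0][...,::-1])
E
```

```text
time_s: 15.4
tool_pos: [486.5, 128.7, 214.5]
ee_rot: [3.14, 0.054, -0.013]
force: [-0.9, 0.1, -0.6]
gripper_width: 39.9
gripper_force: 40.0
shift [ 1.5  0.8 -4.6] turn [ 0.08  0.48 -0.03]
```

```bash
python3 -m crank '[[1,[0,1,0],[0,0,0]],[1,[20,1,0],[0,0,0]],[1,[40,1,0],[0,0,0]],[1,[60,1,0],[0,0,0]],[1,[79,1,0],[0,0,0]]]'; python3 -m crank '[[1,[0,0,0],[0,0,0]],[1,[0,0,9],[0,0,0]],[1,[0,0,16],[0,0,0]],[1,[0,0,17.5],[0,0,0]],[1,[0,0,17.5],[0,0,0]]]'
```

```text
time_s: 15.95
tool_pos: [569.3, 131.2, 221.9]
ee_rot: [-3.141, -0.054, -0.006]
force: [-0.0, -0.1, -0.7]
gripper_width: 39.6
gripper_force: 40.0
time_s: 16.45
tool_pos: [567.2, 131.4, 201.5]
ee_rot: [-3.141, -0.055, 0.0]
force: [-0.1, -0.9, -1.3]
gripper_width: 40.1
gripper_force: 40.0
```

```bash
python3 -m crank '[[0.6,[0,0,1],[0,0,0]],[0.3,[0,0,1],[0,0,0]],[0,[0,0,1],[0,0,0]],[0,[0,0,1],[0,0,0]],[0,[0,0,1],[0,0,0]]]'; python3 -m crank '[[0,[0,0,0],[0,0,0]],[0,[0,0,0],[0,0,0]],[0,[0,0,0],[0,0,0]],[0,[0,0,0],[0,0,0]],[0,[0,0,0],[0,0,0]]]'; python3 -m crank '[[0,[0,0,-40],[0,0,0]],[0,[0,0,-80],[0,0,0]],[0,[0,0,-110],[0,0,0]],[0,[0,0,-110],[0,0,0]]]'
python3 - <<'E'
from h import *
np.set_printoptions(precision=1,suppress=True)
c=cam("wrist");cv2.imwrite("pics/w6.png",c[0][...,::-1])
print(onplane(c,[(0,0)],45))
np.save("w6.npy",np.array([c[1],c[2],np.tile(c[3],(3,1))]))
goal(608,-149,310,-8.1)
E
```

```text
time_s: 16.95
tool_pos: [567.6, 131.4, 200.6]
ee_rot: [-3.141, -0.055, -0.0]
force: [-0.2, -0.2, -0.4]
gripper_width: 68.2
gripper_force: 0.0
time_s: 17.45
tool_pos: [567.6, 131.4, 200.5]
ee_rot: [3.141, 0.055, -0.0]
force: [0.0, 0.5, 0.1]
gripper_width: 93.8
gripper_force: 0.0
time_s: 17.85
tool_pos: [568.5, 131.5, 315.0]
ee_rot: [-3.14, -0.055, -0.011]
force: [-0.0, 0.5, 0.6]
gripper_width: 93.9
gripper_force: 0.0
[[747.  456.1  45. ]]
shift [ 30.2 281.7   2.1] turn [-0.  -0.2 10.1]
```

View pics/w6.png

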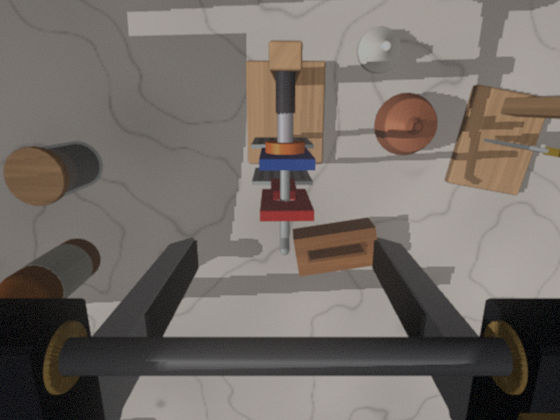

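Blue (287,161) and red (286,207) both hang on the spare hook, with the keeper in. The slot shows at about (337,252), so I measure it while getting the move to yellow.

```bash
python3 -m crank '[[0,[6,45,0],[0,0,2]],[0,[12,90,0],[0,0,4]],[0,[18,135,0],[0,0,6]],[0,[24,180,0],[0,0,8]],[0,[30,225,0],[0,0,10.2]]]' >/dev/null
python3 - <<'E'
from h import *
np.set_printoptions(precision=1,suppress=True)
px=cv2.imread("pics/w6.png");a=np.load("w6.npy");c=(px,a[0],a[1],a[2][0])
h=cv2.cvtColor(px,cv2.COLOR_BGR2HSV)
x0,y0=285,212;roi=h[y0:282,x0:385]
b=cv2.inRange(roi,(0,90,30),(20,255,255));b=cv2.morphologyEx(b,cv2.MORPH_CLOSE,np.ones((9,9)))
d=cv2.inRange(roi[...,2],0,75)&cv2.erode(b,np.ones((7,7)))
for nm,m in(("block",b),("slot",d)):
    n,l,st,ce=cv2.connectedComponentsWithStats(m);i=1+np.argmax(st[1:,4])
    r=cv2.minAreaRect(np.argwhere(l==i)[:,::-1].astype(np.float32));bx=cv2.boxPoints(r)+[x0,y0]
    print(nm,st[i],bx.tolist(),onplane(c,bx,45)[:,:2].tolist())
for rr in range(236,268,3):print(rr,h[rr,290:380:3,2])
goal(608,-149,310,-8.1)
E
```

```text
block [   0    0   92   64 3993] [[283.84482860565186, 212.1704330444336], [370.48343658447266, 199.38769149780273], [379.9900131225586, 263.82114028930664], [293.35140228271484, 276.6038818359375]] [[510.7743952177767, 130.61198659745605], [531.8022017011979, 20.028684668852705], [442.6417236065548, -1.4926579066619468], [419.58926976616317, 114.5498581532792]]
slot [ 12  11  66  16 410] [[295.67999267578125, 228.76000213623047], [361.47999572753906, 219.3600001335144], [362.7999954223633, 228.5999984741211], [296.99999237060547, 238.0]] [[488.59476060013435, 114.30797176271477], [504.5551448213007, 29.145753267258968], [491.9191621900894, 26.264386378030082], [475.74912315795586, 112.01410217824201]]
236 [145  97  73  71  62  69  69  73  89 102 113 122 123 123 119 122 119 125
 121 122 123 120 123 121 119 118 120 120 120 119]
239 [149 118 105 116 120 124 120 124 124 123 122 124 125 126 125 125 123 123
 123 124 121 121 121 120 123 126 126 128 118  76]
242 [147 141 125 127 124 125 126 124 126 126 124 123 124 121 121 121 120 122
 123 124 127 124 120 116 106 108 121 123  65  56]
245 [14
[... 353 characters left out ...]
108 129 130  49  50]
254 [153 153 122 124 124 122  90  64  66  72  68  76  69  73  71  69  69  77
  79  93  96 107 111 112 114 116 130 134  53  44]
257 [154 152 136 128 131 131 106  69  69  70  72  82  94 101 106 112 110 111
 115 125 128 131 134 134 134 132 131 131  44  48]
260 [154 156 147 134 132 132 116 101 114 113 116 120 127 130 132 136 133 132
 132 131 132 133 136 136 138 137 135 137  43  48]
263 [157 157 154 137 137 135 133 132 138 135 134 133 133 130 134 134 137 139
 136 137 136 138 135 133 128 129 129 131  46  46]
266 [157 156 158 132 134 133 132 129 133 131 133 131 134 132 131 131 131 126
 128 128 127 126 125 123 128 142 148 141  36  44]
shift [10.7 53.8 -1.2] turn [-0.   0.1 -0.2]
```

```bash
python3 -m crank '[[0,[10,45,0],[0,0,0]],[0,[10.5,54,0],[0,0,0]],[0,[10.5,54,0],[0,0,0]],[0,[10.5,54,0],[0,0,0]]]'
python3 - <<'E'
from h import *
np.set_printoptions(precision=1,suppress=True)
px=cv2.imread("pics/w6.png");a=np.load("w6.npy");cw=(px,a[0],a[1],a[2][0])
g=px.max(2)[241:263,303:369];y,x=np.nonzero(g<105)
r=cv2.minAreaRect(np.c_[x,y].astype(np.float32));bx=cv2.boxPoints(r)+[303,241]
w=onplane(cw,bx,45)[:,:2];print(bx.tolist(),w,w.mean(0))
c=cam("wrist");h=cv2.cvtColor(c[0],cv2.COLOR_RGB2HSV)
m=cv2.inRange(h,(19,130,130),(29,255,255))[:260,200:400]
n,l,st,ce=cv2.connectedComponentsWithStats(m);i=1+np.argmax(st[1:,4]);x,y,w,hh=st[i,:4];print(st[i])
print(onplane(c,[(200+x+w/2-.5,y+hh/2-.5)],241.6))
goal(608,-148.5,199,-8.1)
E
```

```text
time_s: 18.8
tool_pos: [608.0, -146.3, 309.8]
ee_rot: [-3.133, 0.224, 0.002]
force: [-0.5, -0.5, -0.7]
gripper_width: 94.1
gripper_force: 0.0
[[306.7199969291687, 250.04000091552734], [365.51999282836914, 241.63999891281128], [366.99999618530273, 252.0], [308.20000076293945, 260.4000015258789]] [[459.1  98.3]
 [473.8  21. ]
 [459.1  17.6]
 [444.2  95.6]] [459.1  58.1]
[ 60 210  54  10 497]
[[ 608.4 -148.3  241.6]]
shift [  0.3   2.6 111.1] turn [-0.  0. -0.]
```

```bash
python3 -m crank '[[0,[0.5,1,40],[0,0,0]],[0,[0.5,1,80],[0,0,0]],[0.4,[0.5,1,105],[0,0,0]],[0.5,[0.5,1,110],[0,0,0]],[0.5,[0.5,1,110],[0,0,0]]]' 10; python3 -m crank '[[1,[0,0,0],[0,0,0]],[1,[0,0,0],[0,0,0]],[1,[0,0,0],[0,0,0]],[1,[0,0,0],[0,0,0]],[1,[0,0,0],[0,0,0]]]' 10
```

```text
time_s: 19.35
tool_pos: [608.6, -147.4, 200.8]
ee_rot: [-3.134, 0.223, 0.0]
force: [0.2, 0.7, -0.1]
gripper_width: 73.5
gripper_force: 0.0
time_s: 19.85
tool_pos: [608.7, -148.1, 201.0]
ee_rot: [-3.133, 0.225, -0.001]
force: [0.6, 2.5, 2.1]
gripper_width: 40.2
gripper_force: 10.0
```

```bash
python3 -m crank '[[1,[0,-0.3,-2],[0,0,0]],[1,[0,-0.3,-5],[0,0,0]],[1,[0,-0.3,-12],[0,0,0]],[1,[0,-0.3,-19],[0,0,0]],[1,[0,-0.3,-19],[0,0,0]]]' 40;python3 -m crank '[[1,[-35,0,0],[0,0,0]],[1,[-75,0,0],[0,0,0]],[1,[-115,0,0],[0,0,0]],[1,[-145,0,0],[0,0,0]],[1,[-150,0,-40],[0,0,0]]]';python3 - <<'E'
from h import *
goal(457.5,57.7,260,10.5)
E
```

```text
time_s: 20.35
tool_pos: [608.9, -148.3, 220.9]
ee_rot: [3.133, -0.225, 0.003]
force: [-1.1, -0.3, -1.3]
gripper_width: 39.2
gripper_force: 40.0
time_s: 20.85
tool_pos: [455.1, -125.4, 255.1]
ee_rot: [-3.131, 0.225, 0.016]
force: [0.2, 0.5, -1.1]
gripper_width: 39.4
gripper_force: 40.0
shift [ -23.9 -181.6   -4.3] turn [ -0.22   0.59 -18.73]
```

```bash
python3 -m crank '[[1,[-5,-40,0],[0,0,-4]],[1,[-10,-80,0],[0,0,-8]],[1,[-15,-120,0],[0,0,-12]],[1,[-20,-160,0],[0,0,-16]],[1,[-24,-182,0],[0,0,-18.7]]]' >/dev/null;python3 -m crank '[[1,[0,0,0],[0,0,0]],[1,[0,0,0],[0,0,0]],[1,[0,0,0],[0,0,0]]]'
python3 - <<'E'
from h import *
goal(457.5,57.7,240,10.5)
c=cam("wrist");cv2.imwrite("pics/w7.png",c[0][...,::-1])
c2=cam("top");px=c2[0][...,::-1].copy()
o=np.array([457.5,57.7,45]);print("proj slot top",proj(c2,o),"wrist",proj(c,o))
t=cv2.resize(px[225:275,240:315],None,fx=5,fy=5,interpolation=cv2.INTER_CUBIC)
cv2.imwrite("pics/c7.png",np.vstack([cv2.resize(c[0][60:340,140:420,::-1],(375,375)),t]))
E
```

```text
time_s: 21.65
tool_pos: [462.3, 56.0, 259.5]
ee_rot: [3.128, 0.285, 0.0]
force: [0.0, -0.9, -1.2]
gripper_width: 39.5
gripper_force: 40.0
shift [-4.4 -2.5 19.5] turn [ 0.01 -0.   -0.1 ]
proj slot top [[275.44532441 247.04368402]] wrist [[282.12247997 179.12859054]]
```

View pics/w7.png

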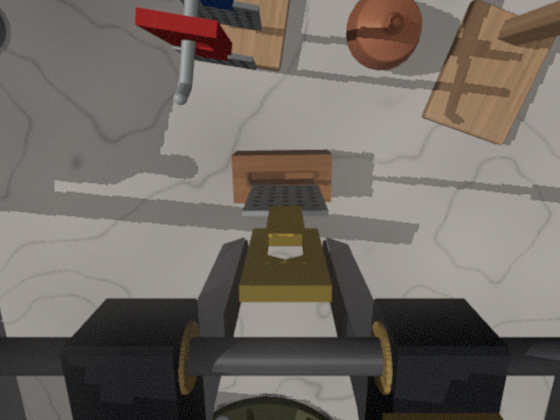

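The block (233–331, 151–203) is square to the tool. Its centre column is ~282 against ~286 for the blade, which matches the computed shift. I check the slot's rows numerically.

Run:
```python
from h import *
np.set_printoptions(precision=1,suppress=True)
g=cv2.imread("pics/w7.png").max(2)
for r in range(146,190,2):print(r,g[r,228:336:4])
c=cam("wrist")
print(onplane(c,[(282,151),(282,172),(282,184),(233,160),(331,160)],45))
```

```text
146 [150 142 138 150 150 152 151 154 152 154 153 153 155 154 157 155 158 160
 156 160 161 161 161 162 162 161 163]
148 [149 134 143 150 152 152 150 154 153 153 155 156 156 156 155 161 157 161
 159 159 159 160 161 162 151 161 158]
150 [147 129 132 121 120 121 123 119 108 109 113 104  95  98  95  98  88  79
  85  82  69  78  73  78  67 108 120]
152 [146 133  68  67  63  63  64  68  65  66  64  63  66  67  59  63  61  66
  69  64  65  65  66  64  71  67 116]
154 [142 108  62  64  60  67  66  66  71  66  65  76  72  75  75  81  83  83
  85  86  90  91  92  94  97 104 115]
156 [143 113 111 119 120 117 119 124 124 122 123 120 122 121 118 121 122 117
 120 117 118 115 121 119 120 119 113]
158 [136 123 123 125 119 120 120 124 118 119 119 122 119 119 118 116 121 118
 119 118 118 120 119 118 116 119 113]
160 [130 125 122 125 124 123 123 123 121 119 122 122 119 123 122 120 120 122
 120 119 122 119 118 122 121 121 118]
162 [130 130 124 125 125 128 128 126 125 125 124 126 122 121 122 120 123 122
 121 122 124 119 117 119 120 123 119]
164 [135 129 128 126 129 123 125 126 122 124 122 125 118 123 120 
[... 835 characters left out ...]
04 125 124 130 122]
180 [150 143 128 128 132  75  61  64  59  61  63  62  63  62  64  63  63  67
  63  64  63  66  97  93  94 111 124]
182 [153 143 129 129 131  97  64  63  58  63  67  66  65  68  64  67  68  66
  68  66  63  67  95  94  93  96 121]
184 [152 145 130 129 126 107  73  67  69  67  68  72  71  73  79  80  75  71
  80  78  81  77  98 113  92 111 118]
186 [153 147 136 131 134 110  83  69  60  65  66  61  66  66  57  60  66  56
  64  67  56  62  64 130 130 128 119]
188 [153 148 133 135 133 127  67  64  68  64  64  55  66  69  66  65  65  63
  67  61  59  65  65 125 129 133 119]
[[488.1  63.4  45. ]
 [465.4  59.2  45. ]
 [452.   56.8  45. ]
 [468.8 114.3  45. ]
 [488.1   8.9  45. ]]
```

```bash
python3 -m crank '[[1,[-4.4,-2.4,10],[0,0,0]],[1,[-4.4,-2.4,30],[0,0,0]],[1,[-4.4,-2.4,45],[0,0,0]],[1,[-4.4,-2.4,45],[0,0,0]],[1,[-4.4,-2.4,45],[0,0,0]]]'; python3 -m crank '[[1,[0,0,3],[0,0,0]],[1,[0,0,6],[0,0,0]],[1,[0,0,9],[0,0,0]],[1,[0,0,12],[0,0,0]],[1,[0,0,12],[0,0,0]]]'
python3 - <<'E'
from h import *
goal(457.5,57.7,175.5,10.5)
E
```

```text
time_s: 22.3
tool_pos: [457.3, 58.3, 214.6]
ee_rot: [-3.128, -0.287, 0.0]
force: [0.4, -0.1, -0.5]
gripper_width: 39.8
gripper_force: 40.0
time_s: 22.8
tool_pos: [457.3, 58.4, 202.1]
ee_rot: [-3.128, -0.287, 0.001]
force: [-0.6, -0.3, -2.0]
gripper_width: 40.0
gripper_force: 40.0
shift [ 0.1  0.7 26.6] turn [-0.01  0.03 -0.01]
```

No contact and the blade is entering. Lowering on.

```bash
python3 -m crank '[[1,[0,0.5,5],[0,0,0]],[1,[0,0.5,10],[0,0,0]],[1,[0,0.5,15],[0,0,0]],[1,[0,0.5,20],[0,0,0]],[1,[0,0.5,20],[0,0,0]]]'; python3 -m crank '[[1,[0,0,1.5],[0,0,0]],[1,[0,0,3],[0,0,0]],[1,[0,0,4.5],[0,0,0]],[1,[0,0,4.5],[0,0,0]]]'
```

```text
time_s: 23.3
tool_pos: [457.3, 57.9, 181.7]
ee_rot: [-3.128, -0.287, 0.002]
force: [-0.4, 0.4, -1.1]
gripper_width: 39.8
gripper_force: 40.0
time_s: 23.7
tool_pos: [457.5, 57.9, 177.8]
ee_rot: [-3.128, -0.287, 0.0]
force: [-0.1, 0.3, -1.5]
gripper_width: 39.7
gripper_force: 40.0
```

```bash
python3 -m crank '[[1,[0,0,0.8],[0,0,0]],[1,[0,0,1.6],[0,0,0]],[1,[0,0,1.6],[0,0,0]]]'; python3 -m crank '[[0.6,[0,0,0],[0,0,0]],[0.5,[0,0,0],[0,0,0]],[0.2,[0,0,0],[0,0,0]],[0,[0,0,0],[0,0,0]],[0,[0,0,0],[0,0,0]]]';  python3 -m crank '[[0,[0,0,0],[0,0,0]],[0,[0,0,0],[0,0,0]],[0,[0,0,0],[0,0,0]],[0,[0,0,0],[0,0,0]],[0,[0,0,0],[0,0,0]]]'; python3 -m crank '[[0,[0,0,-20],[0,0,0]],[0,[0,0,-60],[0,0,0]],[0,[0,0,-100],[0,0,0]],[0,[0,0,-130],[0,0,0]],[0,[0,0,-130],[0,0,0]]]'
python3 - <<'E'
from h import *
np.set_printoptions(precision=1,suppress=True)
for n in("wrist","scene","top"):
    c=cam(n);cv2.imwrite(f"pics/end_{n}.png",c[0][...,::-1])
    h=cv2.cvtColor(c[0],cv2.COLOR_RGB2HSV)
    m=cv2.inRange(h,(19,120,100),(31,255,255));k,l,st,ce=cv2.connectedComponentsWithStats(m)
    i=1+np.argmax(st[1:,4]);print(n,st[i],ce[i],"expect head top/mid",proj(c,[[457.5,57.7,216],[457.5,57.7,180]]))
    if n=="wrist":print(onplane(c,ce[i],216))
E
```

```text
time_s: 24.0
tool_pos: [457.6, 57.9, 176.3]
ee_rot: [-3.128, -0.287, 0.0]
force: [-0.2, 0.3, -1.5]
gripper_width: 40.0
gripper_force: 40.0
time_s: 24.5
tool_pos: [457.6, 57.9, 176.4]
ee_rot: [3.128, 0.287, 0.0]
force: [-0.2, 0.1, 0.4]
gripper_width: 67.6
gripper_force: 0.0
time_s: 25.0
tool_pos: [457.6, 57.9, 176.4]
ee_rot: [-3.128, -0.287, 0.0]
force: [-0.5, 0.2, -0.6]
gripper_width: 93.7
gripper_force: 0.0
time_s: 25.5
tool_pos: [458.6, 58.0, 310.3]
ee_rot: [3.128, 0.287, 0.01]
force: [0.4, -0.3, -0.6]
gripper_width: 94.1
gripper_force: 0.0
wrist [260 203  50  10 498] [284.6 207.5] expect head top/mid [[284.1 207.3]
 [284.2 196. ]]
[[457.4  57.3 216. ]]
scene [247 170   8  39 137] [250.2 186.8] expect head top/mid [[249.5 174.1]
 [250.2 184.2]]Traceback (most recent call last):
  File "<stdin>", line 7, in <module>
    return _wrapfunc(a, 'argmax', axis=axis, out=out, **kwds)
    return bound(*args, **kwds)
ValueError: attempt to get argmax of an empty sequence
```

```bash
python3 -m crank '[[0,[0,0,0],[0,0,0]],[0,[0,0,0],[0,0,0]],[0,[0,0,0],[0,0,0]],[0,[0,0,0],[0,0,0]]]' >/dev/null; python3 -c "
from station import arm
print(arm.close_job())"
```

```text
the job is handed in; nothing more can be done
None
```

The job is handed in: red and blue hang on the spare hook with the keeper pushed in about 11 mm (estimated from tool travel), and yellow stands released in the slot. It took about 26 s, the highest wrist force reading was about 13.5 N, and no verdict came back.

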